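# Bolt a carrier of medal blanks into the colouring jig

### The arm

A 6-joint arm with a two-finger parallel gripper is mounted at the origin on the work surface. World frame = base frame: x ahead of the robot, y to its left, z up, the work surface at z = 0. Lengths are in m, angles in degrees, forces in N, time in s.
With the tool pointing down it reaches from about 0.35 to 0.875 m from the base axis. Payload 4.2 kg.
Tool frame: the origin (TCP) lies at the very end of the fingers, on their centre line; the grasp point (between the pads) lies 19 mm behind it; z points along the fingers, y is the line along which they close (so a half turn about z gives the same grasp; the last joint's range is limited). The gripper opens to 87 mm and grips with 3 to 60 N. Pads are 19 mm wide; open, the fingers measure 117 mm over their backs; the gripper's body (75 mm by 190 mm) begins 51 mm behind the grasp point.
Start: joints at [86.322, 22.042, 0.453, 0, -68.411, -14.817], TCP at [0.198, 0.593, 0.223] pointing down, gripper open.
Joint ranges: [-179.83, 179.83], [-69.29, 118.12], [-61.27, 80.66], [-181.25, 117.63], [-171.15, -9.14], [-177.46, 177.46]. Speed limits (degrees/s): [159.86, 159.86, 180, 180, 180, 180].

### API

Orientations are given as a 3x3 rotation matrix whose columns are the frame's x, y, z axes.
In Python, from station import r gives the robot as it stands.
- The arm moves only by the tool jog_arm, never from a script. Its argument "plan" is text: rows parted by semicolons, each of 7 numbers parted by spaces: the shift along the tool's x, y, z normalised to -1 to 1, where 1 is 0.025 m, then the turn, a rotation vector about the tool's x, y, z normalised to -1 to 1, where 1 is 8 degrees, then the closure, from -1 (fully open) to 1 (shut). A call has exactly 10 rows; each row shifts and turns the commanded pose from where the row before left it, along the tool's axes as they then stand; what a row does not reach is not made up. A row lasts 1/10 s, in which the tool goes at most 50 mm and 8.59 degrees, less where a joint would pass 70% of its speed; a pose out of reach is approached as far as the arm can. A call with a number of a shift or a turn outside -1 to 1 is refused whole. A call with a gripper value outside its range is refused whole. The fingers move at their own pace and stop on an object; the grip force is fixed at half the most. Time passes only in rows, so rows that do not move let the fingers close, or fill a call up. It gives the time, the measured TCP pose, the force, the opening and the grip force at its end, in the units of the state.
- r.sense(): the state, without advancing time (a new reading comes with each control period).
- r.capture(name): name is "scene" or "top"; returns (picture, depth): 420x560x3 uint8, red, green, blue; 420x560 float32, m along the optical axis (not along the pixel's ray), 0 where there is no reading.
- r.get_calibration(name): a dict with "mtx" (3x3 intrinsics, pixels), "distortion" ([k1, k2, p1, p2, k3] as OpenCV has them; the pictures are not rectified), "extrinsics" (4x4, takes a point from camera to world coordinates). Camera axes: x right, y up, looking along -z (the intrinsics and any distortion apply to the point x, -y, -z); pixel columns grow to the right and rows downward; lengths in m; the calibration is good to about 2 mm. A picture is of the moment at which its call begins. get_calibration takes no time and is no camera call.
- r.finish_job(): hands the job in; it is judged then, once.
The state is a dict: "time_s": time; "joints": joint angles; "joint_velocities": joint speeds; "effort": joint torques, N m; "tcp_pos": TCP position; "ee_rot": TCP orientation; "wrist_force": force on the tool from outside, world axes, zero at the start; "moment": the same for the moment, N m; "gripper_width": opening from 0.0 (shut) to 1.0 (fully open); "gripper_force": force on a finger pad.
Only numpy, scipy, OpenCV 4.12 (cv2) and the standard library are available. Lean on these libraries where they do the work, as an engineer would, in place of code of your own. Each camera call takes 0.05 s, during which the arm holds its last target. There are 200 camera calls.

### The job

Lock the carrier of gold blanks into the colouring jig: draw the jig's bolt fully back, set the carrier down on the jig plate with its keeper loop towards the bolt, push it square and flush against both fences, then slide the bolt fully home through the keeper and let go. Keep the carrier level so that no blank slides out of its nest, and leave the silver carrier, the bottle, the jar and the coin tube standing where they are.

Things in the scene. Friction and masses are not known exactly. Their poses are not given: they have to be found in the camera images.
- jig: Colouring jig, fixed to the bench: dark steel plate 150 (x) by 260 (y) by 12 mm, two aluminium fences in an L, a tower bolt. Origin on the bench surface; plate spans x -75 to 75, y -150 to 110 mm, top at z 12. Jig x points away from the robot (yaw within 0.3 rad). A carrier docked flush has its origin at jig (5, 30, 12) mm and its axes as the jig's
- jig_corner (a point): Inner corner of the fences on the plate's top, jig (55, 95, 12) mm; axes as the jig's; gold_corner comes here. Rear fence: inner face at jig x 55, spans y -30 to 110. Side fence: inner face at jig y 95, spans x -45 to 55. Both are 15 mm thick and rise to z 37
- bolt_nose (a point): End of the bolt's front guide, on the rod's axis: jig (5, -43, 41) mm; axes as the jig's. Two round steel guides, 14 mm long, 22 mm across, tops at z 52, centres at jig y -50 and -128, sit on an aluminium riser block (x -18 to 28, y -145 to -43, top z 35). Its end face is 8 mm from a flush carrier's edge: that is the y play when setting the carrier down
- bolt (a joint): Bolt travel in m along jig +y (towards the side fence): 0 = fully back against its stop (tip 7 mm inside the nose), 0.044 = fully home against its stop (tip 18 mm beyond a docked carrier's keeper loop). Starts partly or wholly shot, barring the keeper's way in. About 3 N of friction; stays where it is left
- bolt_knob (a point): Gripping point of the bolt's upright red knob, 18 mm in diameter, round; the knob spans 16 mm below to 12 mm above this point (z 64 to 92 above the bench), on a thinner stem. Moves with the bolt: jig (5, -111 + travel, 80) mm; axes as the jig's
- bolt_tip (a point): Tip of the round steel bolt rod, 12 mm in diameter with a tapered end, on its axis: jig (5, -50 + travel, 41) mm; axes as the jig's
- gold_carrier: The carrier to dock: grey plastic plate 100 (x) by 130 (y) by 20 mm with eight gold-coloured blanks in two rows, a black grip block and a steel keeper loop; 0.45 to 0.7 kg. Origin at the centre of its underside. Docked, its x and y axes point as the jig's do (keeper on the -y side, near the bolt). The blanks are 28 mm across
- gold_grip (a point): Gripping point on the carrier's black grip block, 48 mm above the carrier's underside at its centre. The block is 26 (x) by 22 (y) mm and spans 28 mm below to 12 mm above this point, so it can be gripped across either way; axes as the carrier's
- gold_keeper (a point): Centre of the keeper loop's opening, carrier (0, -59, 29) mm: opening 16 mm wide in x, 18 mm high, along carrier y through a loop 28 mm wide, 10 mm thick, whose top is 44 mm above the carrier's underside. When the carrier is docked it is in line with the bolt rod; axes as the carrier's
- gold_corner (a point): Lower corner of the carrier that goes into the fence corner, carrier (50, 65, 0) mm; axes as the carrier's
- silver_carrier: Bystander: an identical carrier with silver-coloured blanks, same size, origin and axes as the gold one. The two may lie on either side of the jig
- thinner_bottle: Bystander: white bottle with a red cap, 52 mm in diameter, 150 mm tall, origin at the centre of its underside; stands close to the jig
- enamel_jar: Bystander: green jar with a black lid, 56 mm in diameter, 70 mm tall, origin at the centre of its underside; stands close to the jig
- coin_tube: Bystander: tube of stacked gold coins with a blue cap and foot, 41 mm in diameter, 74 mm tall, origin at the centre of its underside; stands close to the jig
There are look-alikes about, which are no part of the job. What is shaped like the gold_carrier but green or red is not meant.

How it is judged (in metres and radians):
On the way, in this order (a step that is already met when the one before it is completed fails the run):
1. the bolt is drawn back (travel under 8 mm) (value of joint bolt below 0.008 m), for 0.2 s.
2. the gold carrier lies flat on the plate, flush against both fences (within 2.5 mm) and square (within 0.025 rad), keeper towards the bolt (x of gold_corner in the frame of jig above 0.0525 m and y of gold_corner in the frame of jig above 0.0925 m and z of gold_corner in the frame of jig below 0.0145 m and z of gold_keeper in the frame of jig below 0.0435 m and angle between the x axis of gold_carrier and the x axis of jig, either way round below 0.025 rad and y of gold_keeper in the frame of jig below -0.02 m), for 0.2 s.
3. the bolt is home through the keeper (travel over 40 mm) with the carrier still flush (all of step 2 and value of joint bolt above 0.04 m), for 0.2 s.
At the end, for the whole second after the job is handed in: The gold carrier lies flat on the jig plate, its far and left edges within 2.5 mm of both fences and square to them within 0.025 rad, keeper towards the bolt; the bolt's travel is over 40 mm of its 44 mm, through the keeper loop; everything is at rest and the bystanders stand upright (all of step 3 and linear speed of gold_carrier below 0.02 m/s and angle between each of silver_carrier, thinner_bottle, enamel_jar, coin_tube's own z axis and vertical below 0.1 rad); the robot touches nothing.
It fails at once if a bystander (silver carrier, bottle, jar, coin tube) is moved by more than 15 mm or tipped (distance of any of silver_carrier, thinner_bottle, enamel_jar, coin_tube from where it was at the start of the episode above 0.015 m or angle between any of silver_carrier, thinner_bottle, enamel_jar, coin_tube's own z axis and vertical above 0.2 rad).
It fails at once if the gold carrier is tilted by more than 0.35 rad (angle between gold_carrier's own z axis and vertical above 0.35 rad).
It also fails if it takes over 70 s, if anything falls off the work surface, if the arm or the gripper's body presses on something with over 40 N, if the wrist force passes 120 N, or if a joint passes its speed limit or range.

## Working session

There is one attempt and no reset: what is moved stays moved. The work goes in short steps, Python scripts to look and compute and a tool call to move; the robot and the scene stay as the last step left them, time stands still between calls to the robot, and variables do not carry over. Pictures are saved under pics/ and viewed, at most 10 in all, crops included, and the job is handed in when it is done.

Besides the shell and the picture viewer there is one more tool, called after "Request:" as a command line: name --argument value ..., lists and objects as JSON in quotes. jog_arm: Moves the arm, as the interface text tells. Scaled input: -1 to 1 covers 0.025 m each way for a shift and 8 degrees each way for a turn. Its arguments: {"type":"object","properties":{"plan":{"type":"string"}},"required":["plan"]}

```bash
mkdir -p pics; ls; cat > h.py <<'E'
import numpy as np, cv2
from station import r
def grab(name):
    im,d=r.capture(name); c=r.get_calibration(name)
    K=np.array(c["mtx"],float);D=np.array(c["distortion"],float);T=np.array(c["extrinsics"],float)
    h,w=d.shape
    u,v=np.meshgrid(np.arange(w),np.arange(h))
    p=cv2.undistortPoints(np.stack([u,v],-1).reshape(-1,1,2).astype(float),K,D).reshape(h,w,2)
    P=np.stack([p[...,0]*d,-p[...,1]*d,-d],-1)@T[:3,:3].T+T[:3,3]
    P[d==0]=np.nan
    return im,d,P
E
python3 - <<'E'
from h import *
for n in ("scene","top"):
    im,d,P=grab(n); np.savez(n,im=im,P=P)
    cv2.imwrite(f"pics/{n}0.png",im[...,::-1])
    c=r.get_calibration(n); print(n,np.round(c["extrinsics"],3).tolist())
s=r.sense();print(s)
E
```

```text
pics
scene [[-0.486, -0.555, 0.676, 1.497], [0.874, -0.308, 0.376, 0.511], [-0.001, 0.773, 0.634, 1.035], [0.0, 0.0, 0.0, 1.0]]
top [[0.015, 0.994, -0.107, 0.359], [-1.0, 0.014, -0.016, -0.06], [-0.015, 0.107, 0.994, 1.481], [0.0, 0.0, 0.0, 1.0]]
{'time_s': 0.1, 'joints': array([ 8.63228748e+01,  2.20855491e+01,  3.88886715e-01, -2.35576604e-02,
       -6.84098419e+01, -1.48163432e+01]), 'joint_velocities': array([ 0.0555493 , -0.04220187,  0.18041878, -0.00323362,  0.04648382,
       -0.00834167]), 'effort': array([ 4.64223303e-04, -3.91687882e+01,  1.87935305e+01,  4.23180968e+00,
        1.34872008e-02, -7.26837879e-05]), 'tcp_pos': array([0.19807302, 0.59223637, 0.22159076]), 'ee_rot': array([[ 9.48311735e-01, -3.17339884e-01, -5.00738012e-04],
       [-3.17340262e-01, -9.48309974e-01, -1.83047414e-03],
       [ 1.06027600e-04,  1.89476444e-03, -9.99998199e-01]]), 'wrist_force': array([ 0.02260942, -0.23930195, -0.16435822]), 'moment': array([0.01447389, 0.02786401, 0.01596928]), 'gripper_force': 0.0, 'gripper_width': 0.9971803995051115}
```

View pics/top0.png

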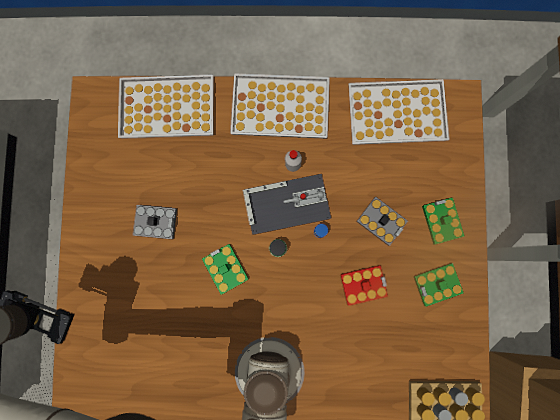

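View pics/scene0.png

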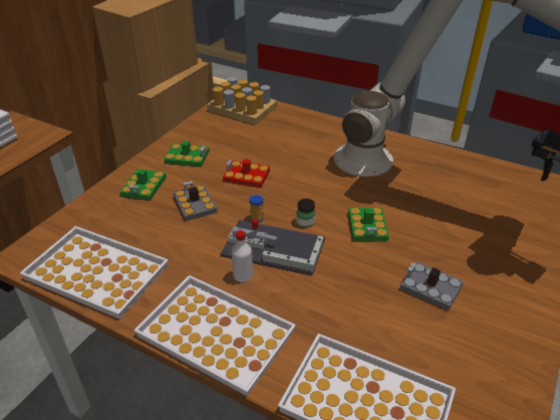

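Top view: the look-alikes are green carriers at (443,220), (439,285) and (225,268), a red one at (364,285), and the silver one at (155,222). The gold carrier is grey with gold blanks, at (382,220). The jig is at (287,205), with its bolt at about (305,197). The bottle is at (293,160), the jar at (279,247) and the tube at (322,230).

```bash
python3 - <<'E'
from h import *
z=np.load("top.npz");im=z["im"];P=z["P"]
c=im[145:255,240:410,::-1]; cv2.imwrite("pics/crop1.png",cv2.resize(c,None,fx=4.5,fy=4.5,interpolation=cv2.INTER_CUBIC))
for (u,v) in [(382,220),(287,205),(265,215),(304,196),(293,155),(279,247),(322,230),(155,222),(260,185),(248,210),(400,245)]: print(u,v,np.round(P[v,u],4))
E
```

```text
382 220 [ 0.4798 -0.345   0.0616]
287 205 [ 0.5281 -0.0486  0.0141]
265 215 [0.4944 0.0216 0.0184]
304 196 [ 0.5479 -0.1009  0.0893]
293 155 [ 0.6621 -0.0653  0.1491]
279 247 [ 0.3914 -0.0263  0.0685]
322 230 [ 0.4454 -0.1578  0.0739]
155 222 [0.4649 0.3702 0.0413]
260 185 [0.5937 0.0406 0.0052]
248 210 [0.508  0.0751 0.035 ]
400 245 [ 0.4048 -0.4149  0.0006]
```

View pics/crop1.png

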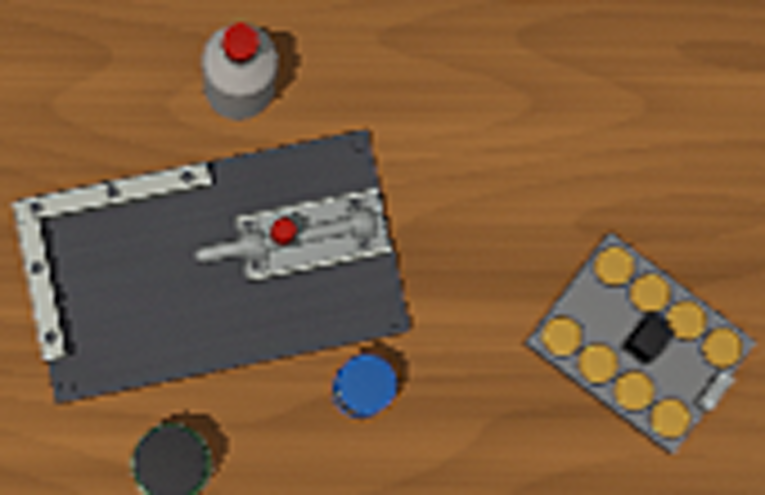

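The crop confirms the choice: a grey plate with 8 gold blanks, a black grip at crop (648,337) and the keeper at (715,390), so carrier -y points to the lower right. The bolt is fully shot, with the knob at (284,232). Next I fit the poses.

```bash
cat > fit.py <<'E'
from h import *
from scipy.optimize import minimize
from scipy import ndimage
def proj(X,name):
    c=r.get_calibration(name);T=np.linalg.inv(np.array(c["extrinsics"],float))
    q=X@T[:3,:3].T+T[:3,3]; q=q*[1,-1,-1]
    return cv2.projectPoints(q.reshape(-1,1,3),np.zeros(3),np.zeros(3),np.array(c["mtx"],float),np.array(c["distortion"],float))[0].reshape(-1,2)
def box(x0,x1,y0,y1,z0,z1):
    return np.array([[x,y,z] for x in(x0,x1) for y in(y0,y1) for z in(z0,z1)])/1000
JIG=[box(-75,75,-150,110,0,12),box(55,70,-30,110,12,37),box(-45,70,95,110,12,37),box(-18,28,-145,-43,12,35)]
CAR=[box(-50,50,-65,65,0,20),box(-13,13,-11,11,20,60),box(-14,14,-64,-54,20,44)]
def world(B,p):
    c,s=np.cos(p[2]),np.sin(p[2]);R=np.array([[c,-s,0],[s,c,0],[0,0,1]])
    return B@R.T+[p[0],p[1],p[3] if len(p)>3 else 0]
S=4
def sil(boxes,p,name,sh):
    m=np.zeros((sh[0]*S,sh[1]*S),np.uint8)
    for B in boxes:
        uv=proj(world(B,p),name); h=cv2.convexHull(((uv+.5)*S-.5).astype(np.float32))
        cv2.fillConvexPoly(m,np.round(h*16).astype(np.int32),1,shift=4)
    return cv2.resize(m.astype(np.float32),(sh[1],sh[0]),interpolation=cv2.INTER_AREA)
def fit(mask,boxes,p0,name):
    f=lambda p:np.abs(sil(boxes,p,name,mask.shape)-mask).sum()
    sx=np.array([[0,0,0],[.006,0,0],[0,.006,0],[0,0,.05]])
    a=minimize(f,p0,method="Nelder-Mead",options=dict(initial_simplex=np.array(p0)+sx,xatol=1e-5,fatol=.01))
    a=minimize(f,a.x,method="Nelder-Mead",options=dict(initial_simplex=a.x+sx*.5,xatol=1e-5,fatol=.01))
    return a.x,a.fun
def comp(im,P,uv):
    # object against wood: saturation-based for grey things + height
    m=(P[...,2]>.007).astype(np.uint8)
    l,n=ndimage.label(m); return (l==l[uv[1],uv[0]]).astype(np.float32)
E
cat > m1.py <<'E'
from fit import *
def mk(im,P):
    hsv=cv2.cvtColor(im,cv2.COLOR_RGB2HSV); wood=(hsv[...,1]>90)
    return hsv,wood
for name,uj,uc in (("top",(287,205),(372,225)),("scene",(290,250),(185,205))):
    z=np.load(name+".npz");im=z["im"];P=z["P"];hsv,wood=mk(im,P)
    for lab,boxes,u,p0,R in (("jig",JIG,uj,[.535,-.045,.2],.17),("car",CAR,uc,[.475,-.345,-.65],.1)):
        d=np.hypot(P[...,0]-p0[0],P[...,1]-p0[1])
        m=((P[...,2]>.006)&(d<R)).astype(np.uint8)
        l,n=ndimage.label(m); m=ndimage.binary_fill_holes(l==l[u[1],u[0]])
        m=m.astype(np.float32)
        x,f=fit(m,boxes,p0,name); print(name,lab,np.round(x,4),round(f,1),m.sum())
E
python3 m1.py
```

```text
top jig [ 0.5292 -0.0286  0.216 ] 87.0 3727.0
top car [ 0.4807 -0.3543 -0.6497] 62.9 1283.0
scene jig [ 0.5276 -0.0287  0.2266] 883.7 4335.0
scene car [ 0.4781 -0.3569 -0.6536] 82.1 1068.0
```

```bash
cat > m2.py <<'E'
from fit import *
for name in ("top","scene"):
    z=np.load(name+".npz");im=z["im"].astype(int);P=z["P"]
    d=np.hypot(P[...,0]-.48,P[...,1]+.352)
    b=(d<.06)&(P[...,2]>.05); print(name,"block",b.sum(),np.round(np.nanmedian(P[b],0),4),np.round((np.nanmin(P[b],0)+np.nanmax(P[b],0))/2,4))
    d=np.hypot(P[...,0]-.548,P[...,1]+.098)
    b=(d<.04)&(P[...,2]>.075)&(P[...,2]<.1)&(im[...,0]>1.8*im[...,1]); print("knob",b.sum(),np.round(np.nanmedian(P[b],0),4))
    b=(np.hypot(P[...,0]-.55,P[...,1]+.03)<.18)&(P[...,2]>.03)&(P[...,2]<.042)&(im.min(-1)>130);print("fence",b.sum(), np.round(np.nanmean(P[b],0),4))
    if name=="top":
        p=np.array([.5292,-.0286,.216]);c,s=np.cos(p[2]),np.sin(p[2])
        Q=(P[b][:,:2]-p[:2])@np.array([[c,-s],[s,c]])*1000
        q=Q[(Q[:,0]>58)&(Q[:,1]<90)];print("rear",len(q),q[:,0].mean(),np.polyfit(q[:,1],q[:,0],1)); 
        q=Q[(Q[:,1]>85)&(Q[:,0]<50)];print("side",len(q),q[:,1].mean(),q[:,1].min(),q[:,1].max(),np.polyfit(q[:,0],q[:,1],1))
    # pads check: fit silver too
    im8=z["im"]
for nm,(cx,cy) in dict(bottle=(.655,-.065),jar=(.395,-.026),tube=(.447,-.155)).items():
    P=np.load("top.npz")["P"];b=(np.hypot(P[...,0]-cx,P[...,1]-cy)<.045)&(P[...,2]>.06)
    print(nm,np.round(np.nanmean(P[b],0),4),b.sum())
E
python3 m2.py
```

```text
top block 62 [ 0.4799 -0.3516  0.0598] [ 0.4805 -0.3518  0.0593]
knob 26 [ 0.5478 -0.0963  0.0906]
fence 459 [ 0.5511 -0.0218  0.0364]
rear 103 63.54204101526329 [-8.87762242e-03  6.38372198e+01]
side 113 102.51779404560943 95.56080418834657 109.96992154532379 [-3.38086725e-03  1.02528919e+02]
scene block 61 [ 0.4845 -0.3505  0.0584] [ 0.4823 -0.3528  0.0568]
knob 48 [ 0.5551 -0.093   0.0869]
fence 260 [0.555  0.0418 0.0374]
bottle [ 0.6587 -0.0658  0.1104] 243
jar [ 0.3898 -0.0217  0.0701] 208
tube [ 0.4452 -0.155   0.0739] 140
```

The fits agree to about 2 mm: jig (0.5297, -0.0286, yaw 0.217), knob about (0.549, -0.0955), gold carrier (0.4805, -0.353, yaw -0.65). I start by turning the tool to line up with the jig axes and going to the knob.

Request:
jog_arm --plan "0 0 0 0 0 -0.965 -0.15; 0 0 0 0 0 -0.965 -0.15; 0 0 0 0 0 -0.965 -0.15; 0 0 0 0 0 -0.965 -0.15; 0.25 0.965 0 0 0 0 -0.15; 0.25 0.965 0 0 0 0 -0.15; 0.25 0.965 0 0 0 0 -0.15; 0.25 0.965 0 0 0 0 -0.15; 0.25 0.965 0 0 0 0 -0.15; 0.25 0.965 0 0 0 0 -0.15"

```text
time_s: 1.1
tcp_pos: [0.2661, 0.4581, 0.2221]
ee_rot: [[0.977, 0.215, -0.0], [0.215, -0.977, -0.001], [-0.001, 0.001, -1.0]]
wrist_force: [0.3, -0.3, -0.4]
gripper_width: 0.573
gripper_force: 0.0
```

Request:
jog_arm --plan "0.25 0.965 0 0 0 0 -0.15; 0.25 0.965 0 0 0 0 -0.15; 0.25 0.965 0 0 0 0 -0.15; 0.25 0.965 0 0 0 0 -0.15; 0.25 0.965 0 0 0 0 -0.15; 0.25 0.965 0 0 0 0 -0.15; 0.25 0.965 0 0 0 0 -0.15; 0.25 0.965 0 0 0 0 -0.15; 0.25 0.965 0 0 0 0 -0.15; 0.25 0.965 0 0 0 0 -0.15"

```text
time_s: 2.1
tcp_pos: [0.3788, 0.236, 0.2223]
ee_rot: [[0.977, 0.215, -0.001], [0.215, -0.977, -0.0], [-0.001, 0.0, -1.0]]
wrist_force: [0.4, 0.5, -0.5]
gripper_width: 0.575
gripper_force: 0.0
```

Request:
jog_arm --plan "0.25 0.965 0 0 0 0 -0.15; 0.25 0.965 0 0 0 0 -0.15; 0.25 0.965 0 0 0 0 -0.15; 0.25 0.965 0 0 0 0 -0.15; 0.25 0.965 0 0 0 0 -0.15; 0.25 0.965 0 0 0 0 -0.15; 0.25 0.965 0 0 0 0 -0.15; 0.25 0.965 0 0 0 0 -0.15; 0.25 0.965 0 0 0 0 -0.15; 0 0 0 0 0 0 -0.15"

```text
time_s: 3.1
tcp_pos: [0.4807, 0.0353, 0.222]
ee_rot: [[0.977, 0.211, -0.001], [0.211, -0.977, -0.001], [-0.001, 0.0, -1.0]]
wrist_force: [-0.4, -0.7, -0.4]
gripper_width: 0.574
gripper_force: 0.0
```

Request:
jog_arm --plan "0.257 0.95 0 0 0 0 -0.15; 0.257 0.95 0 0 0 0 -0.15; 0.257 0.95 0 0 0 0 -0.15; 0.257 0.95 0 0 0 0 -0.15; 0.257 0.95 0 0 0 0 -0.15; 0.257 0.95 0 0 0 0 -0.15; 0 0 1 0 0 0 -0.15; 0 0 1 0 0 0 -0.15; 0 0 1 0 0 0 -0.15; 0 0 0.6 0 0 0 -0.15"

```text
time_s: 4.1
tcp_pos: [0.5469, -0.0932, 0.1302]
ee_rot: [[0.977, 0.214, -0.004], [0.214, -0.977, 0.0], [-0.004, -0.001, -1.0]]
wrist_force: [1.0, -0.4, -0.1]
gripper_width: 0.58
gripper_force: 0.0
```

```bash
python3 - <<'E'
from h import *
im,d,P=grab("scene"); c=im[190:290,200:350,::-1]
cv2.imwrite("pics/s1.png",cv2.resize(c,None,fx=5,fy=5,interpolation=cv2.INTER_CUBIC))
print(r.sense()["tcp_pos"])
E
```

```text
[ 0.54559651 -0.0930885   0.12814761]
```

View pics/s1.png

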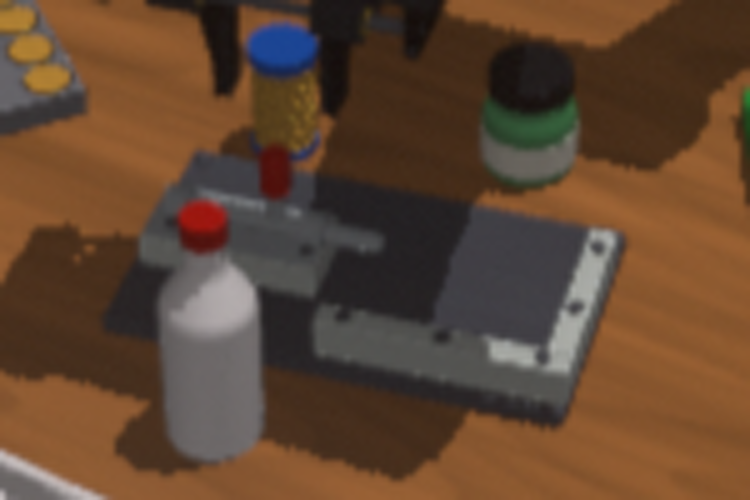

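The fingers, at crop (225,95) and (338,110), straddle the red knob at (275,172). I go down and grip.

Request:
jog_arm --plan "0.11 0.12 0.85 0 0 0 -0.15; 0 0 0.85 0 0 0 -0.15; 0 0 0.8 0 0 0 -0.15; 0 0 0 0 0 0 -0.15; 0 0 0 0 0 0 1; 0 0 0 0 0 0 1; 0 0 0 0 0 0 1; 0 0 0 0 0 0 1; 0 0 0 0 0 0 1; 0 0 0 0 0 0 1"

```text
time_s: 5.15
tcp_pos: [0.552, -0.0962, 0.0706]
ee_rot: [[0.977, 0.215, 0.001], [0.215, -0.977, -0.0], [0.001, 0.0, -1.0]]
wrist_force: [-0.9, 0.6, 1.8]
gripper_width: 0.193
gripper_force: 30.0
```

Request:
jog_arm --plan "0 0.25 0 0 0 0 1; 0 0.25 0 0 0 0 1; 0 0.25 0 0 0 0 1; 0 0.25 0 0 0 0 1; 0 0.25 0 0 0 0 1; 0 0.2 0 0 0 0 1; 0 0.1 0 0 0 0 1; 0 0.1 0 0 0 0 1; 0 0 0 0 0 0 1; 0 0 0 0 0 0 1"

```text
time_s: 6.15
tcp_pos: [0.5607, -0.1355, 0.0706]
ee_rot: [[0.977, 0.214, 0.0], [0.214, -0.977, 0.002], [0.001, -0.002, -1.0]]
wrist_force: [-2.5, 9.0, 7.6]
gripper_width: 0.199
gripper_force: 30.0
```

Request:
jog_arm --plan "0 0.08 0 0 0 0 1; 0 0.08 0 0 0 0 1; 0 0 0 0 0 0 1; 0 0 0 0 0 0 1; 0 0 0 0 0 0 1; 0 0 0 0 0 0 1; 0 0 0 0 0 0 -0.3; 0 0 0 0 0 0 -0.3; 0 0 0 0 0 0 -0.3; 0 0 -0.5 0 0 0 -0.3"

```text
time_s: 7.15
tcp_pos: [0.5599, -0.141, 0.0808]
ee_rot: [[0.977, 0.213, -0.005], [0.213, -0.977, -0.0], [-0.005, -0.001, -1.0]]
wrist_force: [0.7, -1.1, -0.6]
gripper_width: 0.47
gripper_force: 0.0
```

Request:
jog_arm --plan "0 0 -1 0 0 0 -0.3; 0 0 -1 0 0 0 -0.3; 0 0 -1 0 0 1 -0.3; 0 0 0 0 0 1 -0.3; 0 0 0 0 0 1 -0.3; 0 0 0 0 0 1 -0.3; 0 0 0 0 0 1 -0.3; 0 0 0 0 0 1 -0.3; 0 0 0 0 0 0.2 -0.3; 0.288 0.964 0 0 0 0 -0.15"

```text
time_s: 8.15
tcp_pos: [0.5535, -0.1633, 0.158]
ee_rot: [[0.799, -0.601, 0.001], [-0.601, -0.799, -0.0], [0.001, -0.0, -1.0]]
wrist_force: [-0.5, -0.6, 0.8]
gripper_width: 0.615
gripper_force: 0.0
```

Request:
jog_arm --plan "0.288 0.964 0 0 0 0 -0.15; 0.288 0.964 0 0 0 0 -0.15; 0.288 0.964 0 0 0 0 -0.15; 0.288 0.964 0 0 0 0 -0.15; 0.288 0.964 0 0 0 0 -0.15; 0.288 0.964 0 0 0 0 -0.15; 0.288 0.964 0 0 0 0 -0.15; 0.288 0.964 0 0 0 0 -0.15; 0 0 0 0 0 0 -0.15; 0 0 0 0 0 0 -0.15"

```text
time_s: 9.15
tcp_pos: [0.4815, -0.3529, 0.1577]
ee_rot: [[0.796, -0.605, 0.0], [-0.605, -0.796, -0.0], [0.0, 0.0, -1.0]]
wrist_force: [-0.3, -0.4, -0.2]
gripper_width: 0.575
gripper_force: 0.0
```

```bash
python3 - <<'E'
from h import *
im,d,P=grab("scene"); c=im[150:260,140:300,::-1]
cv2.imwrite("pics/s2.png",cv2.resize(c,None,fx=5,fy=5,interpolation=cv2.INTER_CUBIC))
im,d,P2=grab("top"); im=im.astype(int)
for P,im in ((P2,im),):
    d=np.hypot(P[...,0]-.556,P[...,1]+.12)
    b=(d<.06)&(P[...,2]>.075)&(P[...,2]<.1)&(im[...,0]>1.8*im[...,1]); print("knob",b.sum(),np.round(np.nanmedian(P[b],0),4))
s=r.sense();print(s["tcp_pos"],s["ee_rot"].round(3).tolist())
t=np.load("top.npz");print()
E
```

```text
knob 26 [ 0.5568 -0.1345  0.0928]
[ 0.48198234 -0.35194249  0.15767946] [[0.797, -0.604, 0.0], [-0.604, -0.797, 0.0], [0.0, -0.0, -1.0]]
```

View pics/s2.png

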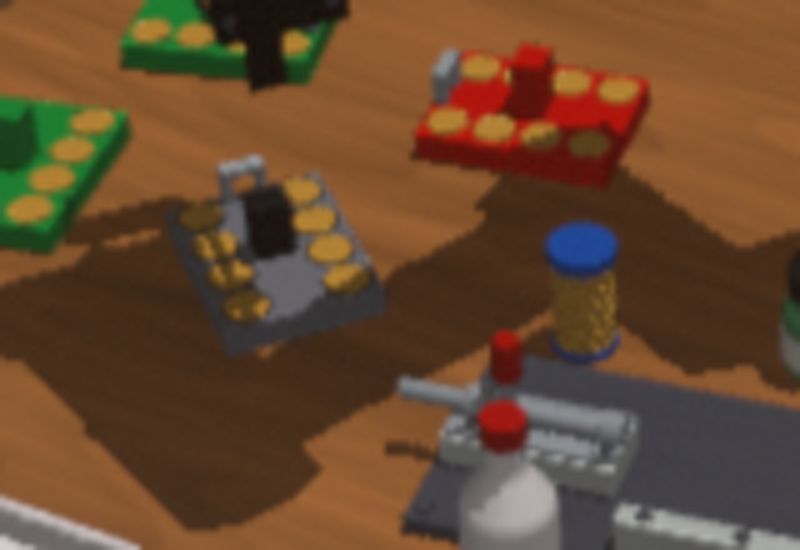

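The bolt is fully back: the rod sticks out at the rear, at crop (400,385). The gripper is above the gold carrier's block at (268,220). I go down and grip.

Request:
jog_arm --plan "0 0 1 0 0 0 -0.15; 0 0 1 0 0 0 -0.15; 0 0 1 0 0 0 -0.15; 0 0 1 0 0 0 -0.15; 0 0 0.8 0 0 0 -0.15; 0 0 0.3 0 0 0 -0.15; 0 0 0 0 0 0 1; 0 0 0 0 0 0 1; 0 0 0 0 0 0 1; 0 0 0 0 0 0 1"

```text
time_s: 10.25
tcp_pos: [0.4826, -0.3525, 0.0312]
ee_rot: [[0.797, -0.605, 0.002], [-0.605, -0.797, -0.001], [0.002, -0.001, -1.0]]
wrist_force: [-0.4, 0.1, 0.4]
gripper_width: 0.295
gripper_force: 0.0
```

Request:
jog_arm --plan "0 0 0 0 0 0 1; 0 0 0 0 0 0 1; 0 0 0 0 0 0 1; 0 0 -0.2 0 0 0 1; 0 0 -0.3 0 0 0 1; 0 0 -0.5 0 0 0 1; 0 0 -0.6 0 0 0 1; 0 0 -0.6 0 0 0 1; 0 0 0 0 0 0 1; 0 0 0 0 0 0 1"

```text
time_s: 11.25
tcp_pos: [0.4818, -0.352, 0.0852]
ee_rot: [[0.796, -0.605, 0.001], [-0.605, -0.796, 0.0], [0.0, -0.001, -1.0]]
wrist_force: [-0.4, 1.0, -4.0]
gripper_width: 0.247
gripper_force: 30.0
```

```bash
python3 - <<'E'
from fit import *
s=r.sense();print(s["tcp_pos"].round(4),s["ee_rot"].round(3).tolist(),s["wrist_force"].round(1),s["moment"].round(2))
im,d,P=grab("scene"); c=im[120:250,140:300,::-1]
cv2.imwrite("pics/s3.png",cv2.resize(c,None,fx=4.5,fy=4.5,interpolation=cv2.INTER_CUBIC))
E
```

```text
[ 0.4818 -0.352   0.0852] [[0.796, -0.605, 0.001], [-0.605, -0.796, 0.0], [0.0, -0.001, -1.0]] [-0.4  1.  -4. ] [ 0.09  0.06 -0.04]
```

View pics/s3.png

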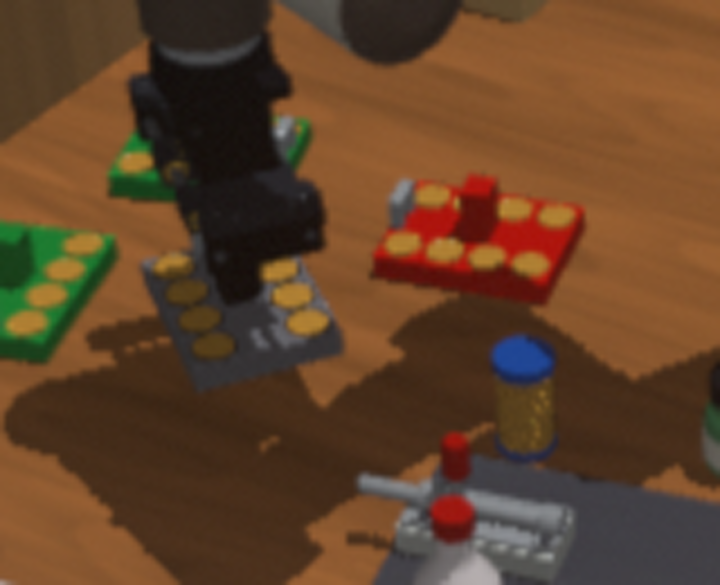

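The carrier is lifted level with all eight blanks in their nests. I raise it, rotate it to the jig yaw and carry it across.

Request:
jog_arm --plan "0 0 -0.5 0 0 0 1; 0 0 -0.9 0 0 0 1; 0 0 -0.9 0 0 -0.3 1; 0 0 -0.6 0 0 -0.6 1; 0 0 -0.1 0 0 -0.8 1; 0 0 0 0 0 -0.8 1; 0 0 0 0 0 -0.8 1; 0 0 0 0 0 -0.8 1; 0 0 0 0 0 -0.8 1; 0 0 0 0 0 -0.8 1"

```text
time_s: 12.3
tcp_pos: [0.4816, -0.3521, 0.16]
ee_rot: [[0.989, 0.15, -0.001], [0.15, -0.989, 0.0], [-0.001, -0.001, -1.0]]
wrist_force: [0.4, 0.2, -3.6]
gripper_width: 0.246
gripper_force: 30.0
```

Request:
jog_arm --plan "0 0 0 0 0 -0.4 1; 0.1 -0.3 0 0 0 -0.1 1; 0.2 -0.6 0 0 0 0 1; 0.3 -0.85 0 0 0 0 1; 0.3 -0.85 0 0 0 0 1; 0.3 -0.85 0 0 0 0 1; 0.3 -0.85 0 0 0 0 1; 0.3 -0.85 0 0 0 0 1; 0.3 -0.85 0 0 0 0 1; 0.3 -0.85 0 0 0 0 1"

```text
time_s: 13.3
tcp_pos: [0.5035, -0.17, 0.1603]
ee_rot: [[0.977, 0.214, 0.0], [0.214, -0.977, 0.0], [0.0, -0.0, -1.0]]
wrist_force: [0.5, -0.1, -5.6]
gripper_width: 0.25
gripper_force: 30.0
```

Request:
jog_arm --plan "0.3 -0.85 0 0 0 0 1; 0.3 -0.85 0 0 0 0 1; 0.3 -0.85 0 0 0 0 1; 0.3 -0.85 0 0 0 0 1; 0.3 -0.85 0 0 0 0 1; 0.2 -0.6 0 0 0 0 1; 0.1 -0.3 0 0 0 0 1; 0 0 0 0 0 0 1; 0 0 0 0 0 0 1; 0 0 0 0 0 0 1"

```text
time_s: 14.3
tcp_pos: [0.5199, -0.0373, 0.16]
ee_rot: [[0.977, 0.214, -0.0], [0.214, -0.977, -0.0], [-0.0, 0.0, -1.0]]
wrist_force: [-0.2, -0.0, -4.0]
gripper_width: 0.248
gripper_force: 30.0
```

Request:
jog_arm --plan "0.1 -0.3 0 0 0 0 1; 0.16 -0.5 0 0 0 0 1; 0.2 -0.5 0 0 0 0 1; 0 0 0.4 0 0 0 1; 0 0 0.8 0 0 0 1; 0 0 0.8 0 0 0 1; 0 0 0.8 0 0 0 1; 0 0 0.8 0 0 0 1; 0 0 0.4 0 0 0 1; 0 0 0 0 0 0 1"

```text
time_s: 15.3
tcp_pos: [0.5233, -0.0026, 0.0583]
ee_rot: [[0.977, 0.215, -0.004], [0.215, -0.977, -0.001], [-0.004, 0.0, -1.0]]
wrist_force: [0.9, -0.0, -4.2]
gripper_width: 0.25
gripper_force: 30.0
```

```bash
python3 - <<'E'
from fit import *
s=r.sense();print(s["tcp_pos"].round(4),s["wrist_force"].round(1))
im,d,P=grab("scene"); c=im[170:290,200:350,::-1]
cv2.imwrite("pics/s4.png",cv2.resize(c,None,fx=5,fy=5,interpolation=cv2.INTER_CUBIC))
E
```

```text
[ 0.5233 -0.0026  0.0583] [ 0.9 -0.  -4.2]
```

View pics/s4.png

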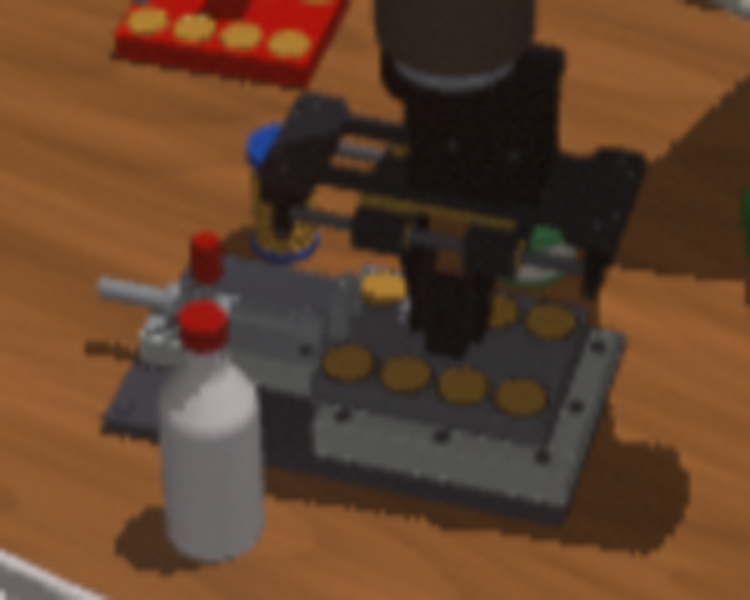

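The carrier hangs level between the fence and the bolt nose without touching either. I lower it gently.

Request:
jog_arm --plan "0 0 0.1 0 0 0 1; 0 0 0.1 0 0 0 1; 0 0 0.1 0 0 0 1; 0 0 0.1 0 0 0 1; 0 0 0.08 0 0 0 1; 0 0 0.06 0 0 0 1; 0 0 0.04 0 0 0 1; 0 0 0 0 0 0 1; 0 0 0 0 0 0 1; 0 0 0 0 0 0 1"

```text
time_s: 16.35
tcp_pos: [0.5246, -0.0025, 0.0456]
ee_rot: [[0.977, 0.215, 0.0], [0.215, -0.977, 0.0], [0.0, 0.0, -1.0]]
wrist_force: [1.0, -0.3, -5.4]
gripper_width: 0.251
gripper_force: 30.0
```

Request:
jog_arm --plan "0 0 0.04 0 0 0 1; 0 0 0.04 0 0 0 1; 0 0 0.02 0 0 0 1; 0 0 0 0 0 0 1; 0 0 0 0 0 0 1; 0 0 0 0 0 0 1; 0 0 0 0 0 0 1; 0 0 0 0 0 0 1; 0 0 0 0 0 0 1; 0 0 0 0 0 0 1"

```text
time_s: 17.35
tcp_pos: [0.5244, -0.0025, 0.0432]
ee_rot: [[0.977, 0.215, -0.0], [0.215, -0.977, -0.0], [-0.0, -0.0, -1.0]]
wrist_force: [-2.4, 0.4, -0.3]
gripper_width: 0.25
gripper_force: 30.0
```

Contact: the plate carries the weight. Next I push towards the rear fence (+x).

Request:
jog_arm --plan "0.05 0 0.02 0 0 0 1; 0.05 0 0 0 0 0 1; 0.05 0 0 0 0 0 1; 0.04 0 0 0 0 0 1; 0 0 0 0 0 0 1; 0 -0.04 0 0 0 0 1; 0 -0.04 0 0 0 0 1; 0 -0.04 0 0 0 0 1; 0 0 0 0 0 0 1; 0 0 0 0 0 0 1"

```text
time_s: 18.35
tcp_pos: [0.5276, -0.0005, 0.0431]
ee_rot: [[0.977, 0.214, -0.002], [0.214, -0.977, -0.002], [-0.003, 0.002, -1.0]]
wrist_force: [-3.1, -7.3, 4.8]
gripper_width: 0.25
gripper_force: 30.0
```

Request:
jog_arm --plan "0.04 0 0 0 0 0 1; 0.04 0 0 0 0 0 1; 0 0 0 0 0 0 1; 0 0 0 0 0 0 1; 0 0 0 0 0 0 1; 0 0 0 0 0 0 1; 0 0 0 0 0 0 1; 0 0 0 0 0 0 1; 0 0 0 0 0 0 1; 0 0 0 0 0 0 1"

```text
time_s: 19.35
tcp_pos: [0.5276, -0.0005, 0.0431]
ee_rot: [[0.977, 0.214, -0.006], [0.214, -0.977, -0.003], [-0.007, 0.002, -1.0]]
wrist_force: [-8.3, -6.8, 8.6]
gripper_width: 0.246
gripper_force: 30.0
```

```bash
cat > st.py <<'E'
from fit import *
s=r.sense();c,q=np.cos(.217),np.sin(.217);R=np.array([[c,-q],[q,c]])
print("tcp in jig mm",((s["tcp_pos"][:2]-[.5297,-.0286])@R*1000).round(2),s["tcp_pos"][2].round(4),"F jig",(s["wrist_force"][:2]@R).round(1),s["wrist_force"][2].round(1),"M",s["moment"].round(2),"yaw",np.arctan2(s["ee_rot"][1,0],s["ee_rot"][0,0]).round(4),s["gripper_width"].round(3))
E
python3 st.py
```

```text
Traceback (most recent call last):
  File "st.py", line 3, in <module>
    print("tcp in jig mm",((s["tcp_pos"][:2]-[.5297,-.0286])@R*1000).round(2),s["tcp_pos"][2].round(4),"F jig",(s["wrist_force"][:2]@R).round(1),s["wrist_force"][2].round(1),"M",s["moment"].round(2),"yaw",np.arctan2(s["ee_rot"][1,0],s["ee_rot"][0,0]).round(4),s["gripper_width"].round(3))
                                                                                                                                                                                                                                                                    ^^^^^^^^^^^^^^^^^^^^^^^^
AttributeError: 'float' object has no attribute 'round'
```

Request:
jog_arm --plan "0 -0.04 0 0 0 0 1; 0 -0.04 0 0 0 0 1; 0 -0.04 0 0 0 0 1; 0 0 0 0 0 0 1; 0 0 0 0 0 0 1; 0 0 0 0 0 0 1; 0 0 0 0 0 0 1; 0 0 0 0 0 0 1; 0 0 0 0 0 0 1; 0 0 0 0 0 0 1"

```text
time_s: 20.35
tcp_pos: [0.5272, 0.0012, 0.0432]
ee_rot: [[0.977, 0.214, -0.006], [0.214, -0.977, -0.005], [-0.007, 0.003, -1.0]]
wrist_force: [-4.9, -12.5, 7.7]
gripper_width: 0.248
gripper_force: 30.0
```

```bash
sed -i 's/,s\["gripper_width"\].round(3)//' st.py; python3 st.py
```

```text
tcp in jig mm [ 4.   29.65] 0.0432 F jig [ -7.5 -11.1] 7.7 M [-3.4   1.35 -0.02] yaw 0.2153
```

Request:
jog_arm --plan "0 -0.04 0 0 0 0 1; 0 -0.04 0 0 0 0 1; 0 0 0 0 0 0 1; 0 0 0 0 0 0 1; 0 0 0 0 0 0 1; 0 0 0 0 0 0 1; 0 0 0 0 0 0 1; 0 0 0 0 0 0 1; 0 0 0 0 0 0 1; 0 0 0 0 0 0 1"

```text
time_s: 21.35
tcp_pos: [0.5271, 0.002, 0.0433]
ee_rot: [[0.977, 0.214, -0.006], [0.214, -0.977, -0.006], [-0.007, 0.005, -1.0]]
wrist_force: [-3.5, -18.0, 7.2]
gripper_width: 0.253
gripper_force: 30.0
```

```bash
python3 st.py
```

```text
tcp in jig mm [ 4.05 30.41] 0.0433 F jig [ -7.3 -16.8] 7.2 M [-5.23  0.81  0.  ] yaw 0.2157
```

In contact with both fences: the forces rise with little motion. I release, rise and move back over the knob.

Request:
jog_arm --plan "0 0 0 0 0 0 -0.15; 0 0 0 0 0 0 -0.15; 0 0 0 0 0 0 -0.15; 0 0 -0.3 0 0 0 -0.15; 0 0 -0.7 0 0 0 -0.15; 0 0 -0.9 0 0 0 -0.15; 0 0 -0.9 0 0 0 -0.15; 0 0 -0.5 0 0 0 -0.15; 0 0.5 0 0 0 0 -0.15; 0 0.9 0 0 0 0 -0.15"

```text
time_s: 22.35
tcp_pos: [0.5373, -0.027, 0.1255]
ee_rot: [[0.976, 0.217, 0.002], [0.217, -0.976, 0.001], [0.002, -0.0, -1.0]]
wrist_force: [0.3, 0.5, -0.4]
gripper_width: 0.573
gripper_force: 0.0
```

Request:
jog_arm --plan "0 0.9 0 0 0 0 -0.15; 0 0.9 0 0 0 0 -0.15; 0 0.9 0 0 0 0 -0.15; 0 0.9 0 0 0 0 -0.15; 0 0.6 0 0 0 0 -0.15; 0 0 0 0 0 0 -0.15; 0 0 0 0 0 0 -0.15; 0 0 0 0 0 0 -0.15; 0 0 0 0 0 0 -0.15; 0 0 0 0 0 0 -0.15"

```text
time_s: 23.35
tcp_pos: [0.5594, -0.1294, 0.1252]
ee_rot: [[0.976, 0.216, 0.0], [0.216, -0.976, 0.0], [0.0, -0.0, -1.0]]
wrist_force: [0.4, -0.2, -0.7]
gripper_width: 0.577
gripper_force: 0.0
```

```bash
python3 st.py; cat > m3.py <<'E'
from fit import *
import sys
im,d,P=grab("top"); np.savez("top2",im=im,P=P)
a=im[180:245,235:345,::-1]; im2,d2,P2=grab("scene"); b=im2[200:290,215:335,::-1]
a=cv2.resize(a,(440*1,260)); b=cv2.resize(b,(440,330))
cv2.imwrite(sys.argv[1],np.vstack([a,b]))
E
python3 m3.py pics/d1.png
```

```text
tcp in jig mm [   7.27 -104.78] 0.1252 F jig [ 0.3 -0.3] -0.7 M [-0.05 -0.02  0.01] yaw 0.2173
```

View pics/d1.png

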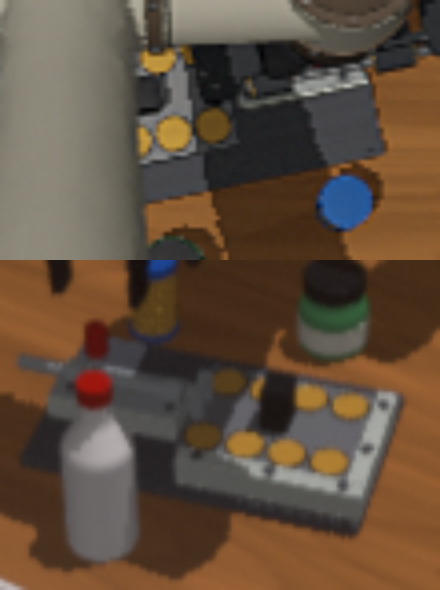

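```bash
python3 - <<'E'
from fit import *
c,q=np.cos(.217),np.sin(.217);R=np.array([[c,-q],[q,c]]);o=[.5297,-.0286]
def J(P): return np.dstack([(P[...,:2]-o)@R,P[...,2:]])*1000
a=J(np.load("scene.npz")["P"]); ima=np.load("scene.npz")["im"].astype(int)
im,d,P=grab("scene"); b=J(P); ib=im.astype(int)
for nm,A,I in(("before",a,ima),("now",b,ib)):
    top=(abs(A[...,2]-37)<2.5)&(I.min(-1)>110)
    m=top&(abs(A[...,0]-62)<10)&(A[...,1]>-25)&(A[...,1]<85); print(nm,"rear",m.sum(),np.median(A[m][:,0]).round(1),np.polyfit(A[m][:,1],A[m][:,0],1).round(4))
    m=top&(abs(A[...,1]-102)<10)&(A[...,0]>-40)&(A[...,0]<50); print("side",m.sum(),np.median(A[m][:,1]).round(1),np.polyfit(A[m][:,0],A[m][:,1],1).round(4))
m=(abs(b[...,0]-5)<25)&(abs(b[...,1]-30)<25)&(b[...,2]>66)&(b[...,2]<77)
print("block",m.sum(),np.median(b[m],0).round(1),((b[m].min(0)+b[m].max(0))/2).round(1))
# blanks: gold pixels
g=(ib[...,0]>150)&(ib[...,2]<90)&(b[...,2]>24)&(b[...,2]<42)&(abs(b[...,0]-5)<55)&(abs(b[...,1]-30)<70)
l,n=ndimage.label(g)
for k in range(1,n+1):
    w=l==k
    if w.sum()>25: print("blank",w.sum(),b[w].mean(0).round(1))
s=np.load("scene.npz");m0=(np.hypot(s["P"][...,0]-.48,s["P"][...,1]+.352)<.06)&(s["P"][...,2]>.054);print(m0.sum(),np.median(s["P"][m0],0))
E
```

```text
before rear 120 63.9 [-1.72000e-02  6.38492e+01]
side 80 102.5 [-1.110000e-02  1.032646e+02]
now rear 71 62.4 [ 0.0882 57.7534]
side 78 104.8 [1.250000e-02 1.043634e+02]
block 67 [ 8.3 32.  72.3] [ 6.5 32.  71.5]
blank 37 [-26.   47.8  34.3]
blank 42 [-26.1  78.8  33.6]
blank 40 [36.8 15.1 33.9]
blank 45 [36.8 46.8 33.7]
blank 44 [37.4 78.8 33.8]
48 [ 0.48339657 -0.35226907  0.05977844]
```

The blank positions put the carrier origin at jig (4.5, 30.3) relative to the fences, so it is flush and square. Next I shoot the bolt.

Request:
jog_arm --plan "-0.06 0.25 0.7 0 0 0 -0.15; 0 0 0.8 0 0 0 -0.15; 0 0 0.6 0 0 0 -0.15; 0 0 0.1 0 0 0 -0.15; 0 0 0 0 0 0 1; 0 0 0 0 0 0 1; 0 0 0 0 0 0 1; 0 0 0 0 0 0 1; 0 0 0 0 0 0 1; 0 0 0 0 0 0 1"

```text
time_s: 24.5
tcp_pos: [0.5594, -0.1357, 0.0706]
ee_rot: [[0.977, 0.214, 0.001], [0.214, -0.977, 0.001], [0.001, -0.001, -1.0]]
wrist_force: [-1.6, 5.1, 3.2]
gripper_width: 0.197
gripper_force: 30.0
```

Request:
jog_arm --plan "0 -0.2 0 0 0 0 1; 0 -0.2 0 0 0 0 1; 0 -0.2 0 0 0 0 1; 0 -0.2 0 0 0 0 1; 0 -0.2 0 0 0 0 1; 0 -0.2 0 0 0 0 1; 0 0 0 0 0 0 1; 0 0 0 0 0 0 1; 0 0 0 0 0 0 1; 0 0 0 0 0 0 1"

```text
time_s: 25.5
tcp_pos: [0.5529, -0.1062, 0.0705]
ee_rot: [[0.977, 0.215, 0.0], [0.215, -0.977, 0.001], [0.001, -0.001, -1.0]]
wrist_force: [-0.5, -0.5, 5.9]
gripper_width: 0.201
gripper_force: 30.0
```

```bash
python3 st.py
```

```text
tcp in jig mm [  5.9  -80.77] 0.0705 F jig [-0.6 -0.4] 5.9 M [-0.03  0.28 -0.04] yaw 0.2165
```

Request:
jog_arm --plan "0 -0.15 0 0 0 0 1; 0 -0.15 0 0 0 0 1; 0 -0.1 0 0 0 0 1; 0 -0.1 0 0 0 0 1; 0 -0.06 0 0 0 0 1; 0 -0.06 0 0 0 0 1; 0 0 0 0 0 0 1; 0 0 0 0 0 0 1; 0 0 0 0 0 0 1; 0 0 0 0 0 0 1"

```text
time_s: 26.5
tcp_pos: [0.5498, -0.0925, 0.0705]
ee_rot: [[0.977, 0.215, 0.001], [0.215, -0.977, -0.001], [0.001, 0.001, -1.0]]
wrist_force: [-0.0, -7.1, 4.1]
gripper_width: 0.196
gripper_force: 30.0
```

```bash
python3 st.py
```

```text
tcp in jig mm [  5.91 -66.75] 0.0705 F jig [-1.6 -6.9] 4.1 M [-1.96 -0.2  -0.03] yaw 0.2166
```

Request:
jog_arm --plan "0 -0.06 0 0 0 0 1; 0 -0.06 0 0 0 0 1; 0 0 0 0 0 0 1; 0 0 0 0 0 0 1; 0 0 0 0 0 0 1; 0 0 0 0 0 0 -0.15; 0 0 0 0 0 0 -0.15; 0 0 0 0 0 0 -0.15; 0 0 -0.5 0 0 0 -0.15; 0 0 -1 0 0 0 -0.15"

```text
time_s: 27.5
tcp_pos: [0.547, -0.0883, 0.1063]
ee_rot: [[0.977, 0.215, -0.006], [0.215, -0.977, 0.0], [-0.006, -0.001, -1.0]]
wrist_force: [1.0, -0.5, 0.6]
gripper_width: 0.537
gripper_force: 0.0
```

Request:
jog_arm --plan "0 0 -1 0 0 0 -0.15; 0 0 -1 0 0 0 -0.15; 0 0 -1 0 0 0 -0.15; 0 1 -0.5 0 0 0 -0.15; 0 1 0 0 0 0 -0.15; 0 1 0 0 0 0 -0.15; 0 1 0 0 0 0 -0.15; 0 1 0 0 0 0 -0.15; 0 0.5 0 0 0 0 -0.15; 0 0 0 0 0 0 -0.15"

```text
time_s: 28.5
tcp_pos: [0.5784, -0.2239, 0.195]
ee_rot: [[0.977, 0.213, -0.0], [0.213, -0.977, 0.0], [-0.0, -0.0, -1.0]]
wrist_force: [-0.2, 1.1, -1.1]
gripper_width: 0.572
gripper_force: 0.0
```

```bash
python3 st.py; python3 m3.py pics/d2.png; python3 - <<'E'
from h import *
z=np.load("top2.npz");im=z["im"].astype(int);P=z["P"]
d=np.hypot(P[...,0]-.548,P[...,1]+.1)
b=(d<.05)&(P[...,2]>.075)&(P[...,2]<.1)&(im[...,0]>1.8*im[...,1]); print("knob",b.sum(),np.nanmedian(P[b],0).round(4) if b.any() else 0)
E
```

```text
tcp in jig mm [   5.46 -201.22] 0.195 F jig [0.1 1.1] -1.1 M [-0.   -0.02 -0.03] yaw 0.2146
knob 0 0
```

View pics/d2.png

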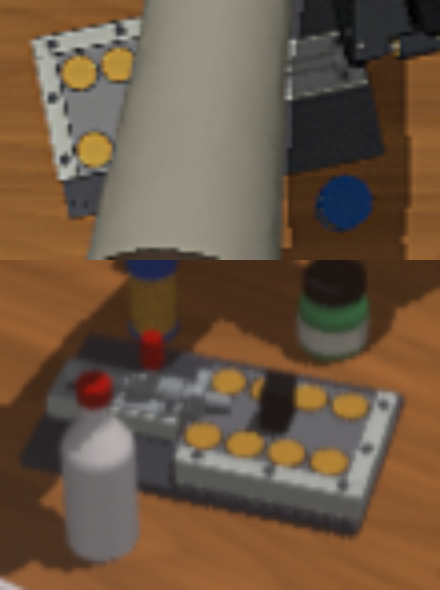

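The lower (scene) view shows the rod tip at (225,400), past the keeper, and all eight blanks seated. The upper (top) view shows the carrier tight against both fences, and the arm is clear. I hand the job in.

```bash
python3 -c "
from station import r
print(r.finish_job())"
```

```text
the job is handed in; nothing more can be done
None
```

The gold carrier is docked against both fences with all eight blanks in their nests. The bolt is fully home through the keeper, the arm is clear, and I handed the job in at about 28.6 s; the interface did not return a verdict.

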